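# Put the blue stamp away under the rack cover

## Task

Lift the blue cover plate off the two pins of the sloped stamp rack, take the blue-topped stamp out of the compartment tray and stand it, base down, in the empty white-rimmed bay of the rack. Then put the cover back on both pins, fully home and flat on the posts, and let go; leave everything else on the table where it stands.

Things in the scene. Friction and masses are not known exactly. Their poses are not given: they have to be found in the camera images.
- rack: the fixed stamp rack, a grey base 100 x 176 mm carrying the sloped wooden deck; origin: centre of its underside on the table, x to its high back, y to its left, z up. It stands on one side of the table with the tray on the other; which side varies
- deck: the rack's fixed wooden deck, 110 mm (x, up the slope) x 180 mm (y, level) x 10 mm, sloped 28 degrees so that it faces the robot; origin: centre of its upper face, 55 mm above the table; z is the normal of the face, pointing up and towards the robot. In its middle is the bay; at y = +68 and -68 mm (x = 0) stand aluminium posts, 16 mm diameter, 46 mm tall along z; on each post a steel pin 8 mm diameter, 16 mm tall, its last 5 mm tapered. The rack's sides are open
- bay (a point): centre of the bay's floor on the deck, same axes as the deck. White rim 8 mm high and 6 mm thick round a floor 52 mm (x) x 42 mm (y)
- seat (a point): the point where the cover's origin lies when it is home: midway between the posts, on their shoulders, 46 mm above the deck along the deck's z; same axes as the deck
- cover: the loose blue cover plate, 80 mm (x) x 164 mm (y) x 5 mm, about 0.16 kg, with two 11.5 mm holes at y = +68 and -68 mm (x = 0); it fits either way round. Origin: centre of its underside, z out of its upper face. On its middle stands a wooden grip rib, 50 mm (x) x 18 mm (y), from 5 to 39 mm above the origin. Starts on the pins
- rib (a point): a good point to grip on the rib's centre, 25 mm above the cover's underside, same axes as the cover
- tray: fixed clear tray, 172 x 172 mm, 28 mm high, with 4 mm walls and floor; a cross of dividers makes four compartments of about 80 mm, centres at x, y = +-42 mm. Origin: centre of its underside. Three hold one stamp each, which in which varies, one is empty
- stamp_blue: the stamp to put away: wooden block 36 mm (x) x 26 mm (y) x 40 mm tall, about 50 g, with a blue top and a brass printing base. Origin: centre of its base, z up through its top. Stands in the tray, turned by up to 0.7 rad
- mat: fixed cork mat, 110 mm (x) x 170 mm (y) x 3 mm, bare, between the rack and the tray: a free place for the cover meanwhile. Origin: centre of its underside
- stamp_red: stamp like the blue one with a red top, in the tray; to be left alone
- stamp_green: stamp like the blue one with a green top, in the tray; to be left alone
- pot_yellow: white paint pot with yellow lid, 58 mm diameter, 42 mm high, close in front of the rack; origin: centre of underside; to be left alone
- pot_green: white paint pot with green lid, 58 mm diameter, 42 mm high, between robot and mat; origin: centre of underside; to be left alone
- bottle: orange bottle with white cap, 52 mm diameter, 130 mm high, close behind the rack; origin: centre of underside; to be left alone
- tumbler: glass tumbler, 66 mm diameter at the rim, 100 mm high, behind the mat; origin: centre of underside; to be left alone
- tape: yellow round tape-measure case, 56 mm diameter, 18 mm high, in front of the tray; origin: centre of underside; to be left alone

How it is judged:
On the way, in this order (a step that is already met when the one before it is completed fails the run):
1. the cover is lifted off the pins, clear of the rack (distance between cover and seat above 0.09 m and contact force between cover and rack below 0.01 N), for 0.1 s.
2. the blue stamp stands in the bay, let go, with the cover off (x of stamp_blue in the frame of bay between -0.014 and 0.014 m and y of stamp_blue in the frame of bay between -0.014 and 0.014 m and z of stamp_blue in the frame of bay between -0.004 and 0.004 m and angle between the z axis of stamp_blue and the z axis of deck, either way round below 0.1 rad and distance between cover and seat above 0.03 m and contact force between stamp_blue and the fingers below 0.05 N), for 0.2 s.
At the end, for the whole second after the job is handed in: cover on both pins: within 4.5 mm of the seat, 2.5 mm in height, 0.05 rad of the deck; blue stamp in the bay under it: within 14 mm of the centre in x and y, 4 mm in height, upright on the deck within 0.1 rad; both at rest; no bystander shifted over 25 mm or tipped over 0.5 rad (x of stamp_blue in the frame of bay between -0.014 and 0.014 m and y of stamp_blue in the frame of bay between -0.014 and 0.014 m and z of stamp_blue in the frame of bay between -0.004 and 0.004 m and angle between the z axis of stamp_blue and the z axis of deck, either way round below 0.1 rad and distance between cover and seat below 0.0045 m and z of cover in the frame of seat between -0.0025 and 0.0025 m and angle between the z axis of cover and the z axis of deck, either way round below 0.05 rad and linear speed of each of cover, stamp_blue below 0.02 m/s); the robot touches nothing.
It fails at once if a stamp left in the tray is shifted by more than 25 mm or tipped over (distance of any of stamp_red, stamp_green from where it was at the start of the episode above 0.025 m or angle between any of stamp_red, stamp_green's own z axis and vertical above 0.5 rad).
It fails at once if a paint pot or the tape measure is shifted by more than 25 mm or tipped over (distance of any of pot_yellow, pot_green, tape from where it was at the start of the episode above 0.025 m or angle between any of pot_yellow, pot_green, tape's own z axis and vertical above 0.5 rad).
It fails at once if the bottle or the tumbler is shifted by more than 25 mm or tipped over (distance of any of bottle, tumbler from where it was at the start of the episode above 0.025 m or angle between any of bottle, tumbler's own z axis and vertical above 0.5 rad).
It also fails if it takes over 62 s, if anything falls off the work surface, if the arm or the gripper's body presses on something with over 40 N, if the wrist force passes 120 N, or if a joint passes its speed limit or range.

## Robot

A 6-joint arm with a two-finger parallel gripper is mounted at the origin on the work surface. World frame = base frame: x ahead of the robot, y to its left, z up, the work surface at z = 0. Lengths are in m, angles in rad, forces in N, time in s.
With the tool pointing down it reaches from about 0.25 to 0.725 m from the base axis. Payload 4 kg.
Tool frame: the origin (TCP) lies midway between the tips of the shut fingers; the grasp point (between the pads) lies pinch_z behind it (pinch_z is the distance from the TCP to the grasp point, in m); x points along the fingers, y is the direction in which the jaws open and shut, and the axes are right-handed (so a half turn about x gives the same grasp; the last joint's range is limited). The gripper opens to 85 mm and grips with 20 to 120 N. Pads are 22 mm wide; open, the fingers measure 114 mm over their backs; the gripper's body (76 mm by 85 mm) begins 54 mm behind the grasp point. The pads swing forward as they close: fully open they stand 13 mm farther back than shut.
Start: joints at [1.103, 0.241, 0.005, 1.335, 0, 1.571], TCP at [0.225, 0.446, 0.231] pointing down, gripper open.
Joint ranges: [-2.72, 2.72], [-1.05, 1.87], [-1.09, 1.28], [-1.99, 2.15], [-1.42, 1.44], [-3.14, 3.14]. Speed limits (rad/s): [2.79, 2.79, 3.14, 3.14, 3.14, 3.14].

## Interface

Orientations are given as a unit quaternion [w, x, y, z].
In Python, from rig import * gives the robot as it stands. Calls block until the motion is done:
- goto(position, orientation): joint-space move of the TCP to a pose.
- move_l(position, frame=None, feed=0.15, contact_N=None): straight line of the TCP; frame=None keeps the orientation; feed is the mean speed in m/s. With contact_N (N) it stops when the force on the tool has changed by that much, and returns True; else False.
- move_j(angles): joint-space move.
- ungrasp() and grasp(force=None): open the fingers fully, or close them until they stop; force is the grip in N (None keeps the last).
- wait(seconds).
- solve_ik(position, orientation): joint angles nearest the present ones, or None.
- camera(name): name is "side" or "top" or "wrist"; returns the picture (480x640x3 uint8, blue, green, red); there is no depth.
- get_calibration(name): a dict with "intrinsics" (3x3 intrinsics, pixels), "rvec" (rotation vector, rad) and "tvec" (3), from world to camera coordinates, as OpenCV has them. Camera axes: x right, y down, z forward; pixel columns grow to the right and rows downward; lengths in m; the calibration is good to about 2 mm. The wrist camera is an equidistant fisheye: a pixel r from the principal point sees the ray r / f radians off the axis. A picture is of the moment at which its call begins: read the wrist's pose just before it. get_calibration takes no time and is no camera call; for the wrist camera it gives the pose at the moment of the call.
A pose or a line that the arm cannot do raises PlanningError and nothing moves.
- close_job(): hands the job in, once; it reports no verdict.
Trained networks look in the newest picture that a camera, given by its name, has taken for a name from the list of things; names that differ only in an ending like _2 or _b are one class to them, and where a whole thing is asked for, a point or a joint stands for the part that bears it (a point fixed in the world has none). Each returns a list of dicts, best first, with "confidence" (0 to 1); they miss things now and then, are a little off and sometimes report something else, mostly with a low value. They report only what shows in the picture. A call takes as long as a camera call.
- look_for(label, camera): "box" ([centre column, centre row, width, height] in pixels, round what is visible of it).
- place_of(label, camera): "pixel" ([column, row] in pixels: a listed point, or the origin of a listed thing).
Readings, each from a call of its own:
- current_clock(): time.
- current_joint_positions(): joint angles.
- current_qvel(): joint speeds.
- current_effort(): joint torques, N m.
- current_tool_pos(): TCP position.
- current_eef_rot(): TCP orientation.
- current_contact_force(): force on the tool from outside, world axes, zero at the start.
- current_ft_torque(): the same for the moment, N m.
- current_finger_gap(): finger opening in m.
Only numpy, scipy, OpenCV 4.12 (cv2) and the standard library are available. Lean on these libraries where they do the work, as an engineer would, in place of code of your own. Each camera call takes 0.05 s, during which the arm holds its last target.

## Working session

There is one attempt and no reset: what is moved stays moved. The work goes in short steps, each a Python script; the robot and the scene stay as the last script left them, time stands still between calls to the robot, and variables do not carry over. Pictures are saved under pics/ and viewed, and the job is handed in when it is done.

```bash
ls; mkdir -p pics
python3 - <<'E'
from rig import *
import cv2,numpy as np
print(current_clock())
for n in ("top","side"):
    im=camera(n); cv2.imwrite(f"pics/{n}0.png",im)
    c=get_calibration(n); R=cv2.Rodrigues(np.array(c["rvec"]))[0]
    print(n,np.array(c["intrinsics"]).tolist(),"pos",-R.T@np.array(c["tvec"]).ravel(), R[2])
    for l in ["rack","deck","bay","seat","cover","rib","tray","stamp_blue","stamp_red","stamp_green","mat","pot_yellow","pot_green","bottle","tumbler","tape"]:
        r=place_of(l,n); print(l,[(np.round(d["pixel"],1).tolist(),round(d["confidence"],2)) for d in r[:2]])
print(current_clock(), current_eef_rot(), pinch_z if 'pinch_z' in globals() else None)
E
```

```text
pics
0.0
top [[551.3441285653788, 0.0, 306.79012533783776], [0.0, 551.3441285653788, 242.82613695812947], [0.0, 0.0, 1.0]] pos [0.3559451  0.02722899 0.99461214] [ 0.20844337 -0.02416468 -0.97773587]
rack []
deck []
bay []
seat [([178.8, 272.5], 0.17)]
cover [([181.1, 273.4], 0.42)]
rib [([180.1, 271.1], 0.56)]
tray [([433.6, 235.9], 0.82)]
stamp_blue [([407.9, 216.5], 0.89)]
stamp_red [([443.1, 210.9], 0.85)]
stamp_green [([461.8, 244.5], 0.61)]
mat [([309.9, 261.5], 0.87), ([430.3, 306.7], 0.66)]
pot_yellow [([221.4, 321.5], 0.79)]
pot_green [([325.4, 353.7], 0.69)]
bottle [([227.0, 207.1], 0.88)]
tumbler [([181.0, 272.5], 0.62), ([326.2, 201.9], 0.6)]
tape [([430.3, 307.7], 0.93), ([326.7, 351.0], 0.58)]
side [[577.0740277060758, 0.0, 310.5104441878451], [0.0, 577.0740277060758, 236.93582023697525], [0.0, 0.0, 1.0]] pos [ 0.31406881 -0.85894591  0.86672497] [ 0.1712409   0.7451563  -0.64452979]
rack [([309.0, 220.1], 0.76)]
deck [([307.0, 201.3], 0.63), ([308.7, 200.5], 0.36)]
bay [([306.5, 204.6], 0.57), ([243.8, 295.8], 0.18)]
seat []
cover [([297.7, 187.4], 0.79), ([294.0, 181.9], 0.75)]
rib [([291.6, 181.1], 0.58), ([306.1, 201.3], 0.21)]
tray [([364.6, 359.3], 0.88), ([374.3, 284.9], 0.39)]
stamp_blue [([294.1, 182.6], 0.62), ([375.5, 334.3], 0.56)]
stamp_red [([391.3, 365.3], 0.57)]
stamp_green [([354.5, 384.5], 0.6)]
mat [([320.7, 278.8], 0.88)]
pot_yellow [([267.9, 235.2], 0.97), ([309.5, 219.2], 0.58)]
pot_green [([244.1, 294.4], 0.77)]
bottle [([355.6, 229.1], 0.97), ([291.6, 365.3], 0.73)]
tumbler [([376.3, 284.6], 0.61)]
tape [([289.7, 365.3], 0.84)]
1.7 [ 0.68786389  0.16389111  0.68784378 -0.16387164] 0.0187
```

View pics/top0.png

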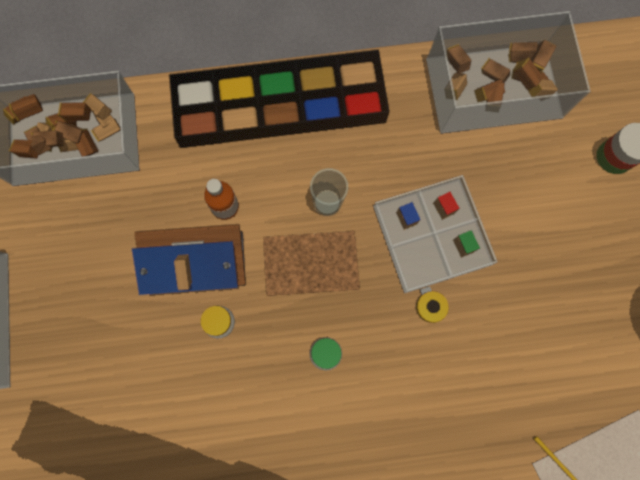

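View pics/side0.png

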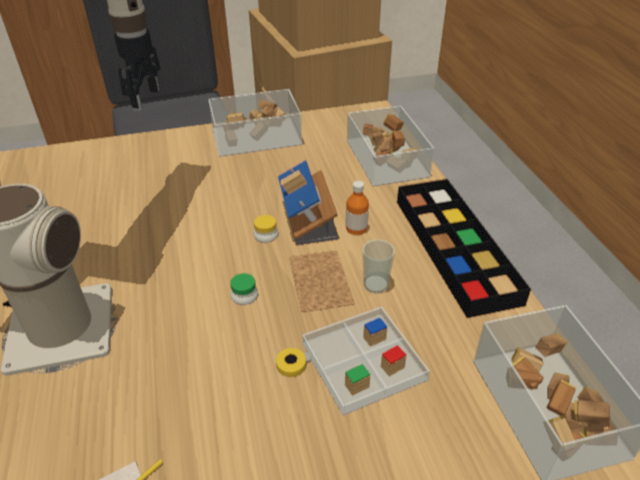

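The top view shows the rack at left (~185,265), with the cover holes near (143,271) and (227,266). The mat is at (311,263), and the tray at right has blue at (410,213). The side view agrees, so I'll zoom in to measure.

```bash
cat > h.py <<'E'
import numpy as np,cv2
from scipy.spatial.transform import Rotation as Ro
from scipy.optimize import least_squares
def cal(n):
    from rig import get_calibration
    c=get_calibration(n); return np.array(c["intrinsics"]),np.array(c["rvec"]).ravel(),np.array(c["tvec"]).ravel()
def proj(C,P):
    return cv2.projectPoints(np.atleast_2d(np.array(P,float)),C[1],C[2],C[0],None)[0].reshape(-1,2)
def ray(C,px):
    R=cv2.Rodrigues(C[1])[0]; d=R.T@(np.linalg.inv(C[0])@np.array([px[0],px[1],1.])); return -R.T@C[2], d/np.linalg.norm(d)
def onz(C,px,z):
    o,d=ray(C,px); return o+d*(z-o[2])/d[2]
def tri(rs):
    A=np.zeros((3,3));b=np.zeros(3)
    for o,d in rs:
        M=np.eye(3)-np.outer(d,d);A+=M;b+=M@o
    p=np.linalg.solve(A,b); return p,[np.linalg.norm((np.eye(3)-np.outer(d,d))@(p-o))*1e3 for o,d in rs]
E
python3 - <<'E'
from rig import *
from h import *
t=cv2.imread('pics/top0.png'); s=cv2.imread('pics/side0.png')
def crop(im,x,y,w,h,k,n): cv2.imwrite(n,cv2.resize(im[y:y+h,x:x+w],None,fx=k,fy=k,interpolation=cv2.INTER_CUBIC))
crop(t,125,215,130,95,6,'pics/c1.png'); crop(s,265,150,90,100,6,'pics/c2.png')
crop(t,370,170,130,125,4,'pics/c3.png'); crop(s,295,300,140,110,5,'pics/c4.png')
T,S=cal('top'),cal('side')
for n,a,b in [("cover",(181.1,273.4),(297.7,187.4)),("rib",(180.1,271.1),(291.6,181.1)),("tray",(433.6,235.9),(364.6,359.3)),("blue",(407.9,216.5),(375.5,334.3)),("red",(443.1,210.9),(391.3,365.3)),("green",(461.8,244.5),(354.5,384.5)),("mat",(309.9,261.5),(320.7,278.8)),("poty",(221.4,321.5),(267.9,235.2)),("potg",(325.4,353.7),(244.1,294.4)),("bottle",(227,207.1),(355.6,229.1)),("tumbler",(326.2,201.9),(376.3,284.6)),("tape",(430.3,307.7),(289.7,365.3))]:
    p,e=tri([ray(T,a),ray(S,b)]); print(n,p.round(4),np.round(e,1))
E
```

```text
cover [0.5289 0.2179 0.0913] [4.7 4.7]
rib [0.5215 0.2146 0.1146] [2.2 2.2]
tray [ 0.5526 -0.2303  0.0064] [3.1 3.1]
blue [ 0.5901 -0.187   0.017 ] [0.8 0.8]
red [ 0.5961 -0.2559  0.007 ] [2.3 2.3]
green [ 0.5243 -0.2779  0.006 ] [2.6 2.6]
mat [0.5323 0.0015 0.0007] [0.1 0.1]
poty [0.4468 0.1724 0.002 ] [2.2 2.2]
potg [ 0.3653 -0.0041  0.002 ] [0.5 0.5]
bottle [0.6541 0.1418 0.0017] [0.5 0.5]
tumbler [ 0.6418 -0.0437 -0.0012] [0.4 0.4]
tape [ 0.4205 -0.2026 -0.0017] [0.5 0.5]
```

View pics/c1.png

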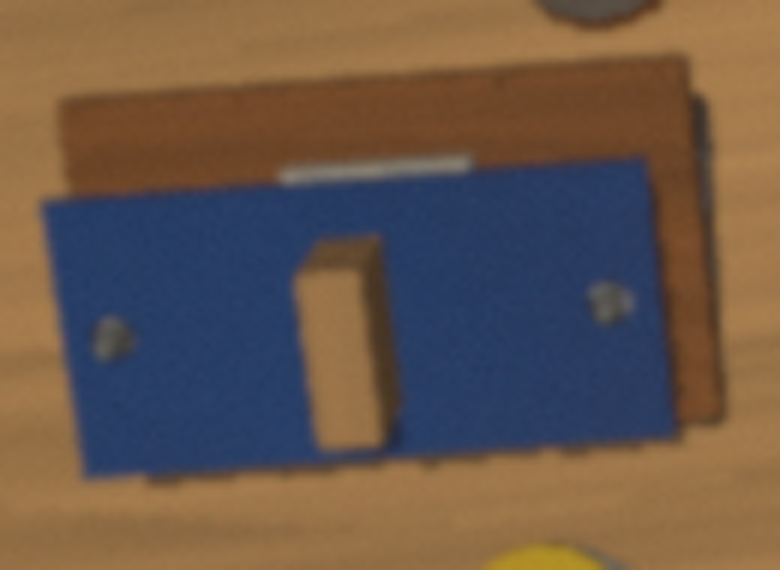

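View pics/c2.png

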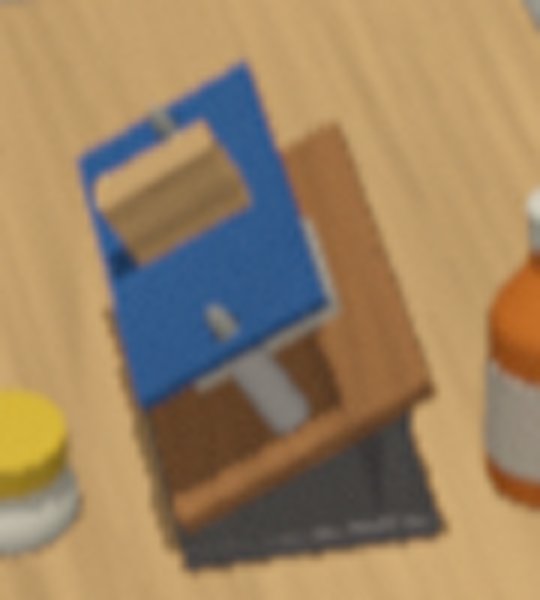

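View pics/c3.png

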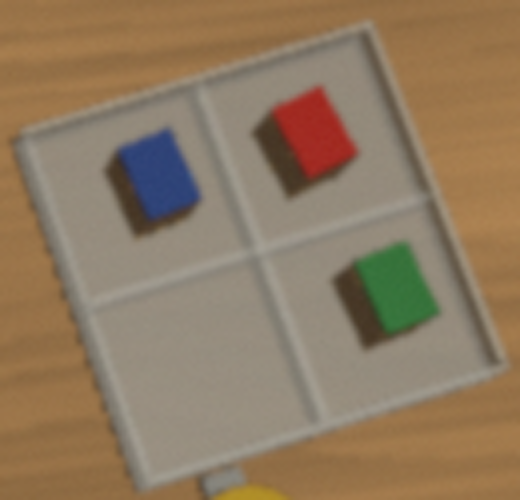

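View pics/c4.png

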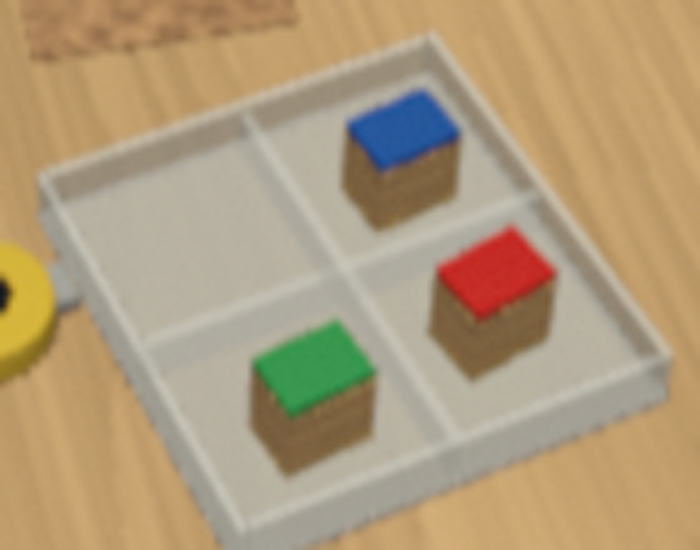

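```bash
cat >> h.py <<'E'
S28=np.deg2rad(28)
def deckR(yaw): return Ro.from_euler('z',yaw)*Ro.from_euler('y',-S28)
def deckP(q,P): # q x,y,z,yaw of deck origin
    return deckR(q[3]).apply(np.atleast_2d(P))+np.array(q[:3])
E
python3 - <<'E'
from rig import *
from h import *
T,S=cal('top'),cal('side')
def px(u,k,x0,y0): return (np.array(u)+.5)/k-.5+[x0,y0]
obs=[]
cov={'bl':(40,82,51),'br':(40,-82,51),'fr':(-40,-82,51),'fl':(-40,82,51)}
for k,u in dict(bl=(42,203),br=(645,160),fr=(680,437),fl=(85,477)).items(): obs.append(('T',cov[k],px(u,6,125,215)))
for k,u in dict(bl=(243,63),fl=(80,158),br=(330,295),fr=(148,403)).items(): obs.append(('S',cov[k],px(u,6,265,150)))
for P,u in [((25,9,85),(298,272)),((25,-9,85),(362,267)),((-25,-9,85),(385,441)),((-25,9,85),(318,450)),((0,68,57),(112,340)),((0,-68,57),(610,302))]: obs.append(('T',P,px(u,6,125,215)))
for P,u in [((0,-68,57),(222,322)),((0,68,57),(163,122)),((0,-68,0),(290,420)),((-25,-9,85),(108,205))]: obs.append(('S',P,px(u,6,265,150)))
def f(q,full=False):
    r=[]
    for c,P,u in obs: r.append(proj(T if c=='T' else S,deckP(q,np.array(P)/1000))[0]-u)
    return np.array(r) if full else np.ravel(r)
s=least_squares(f,[.54,.21,.055,0.],loss='soft_l1'); print('free z',s.x.round(4))
for o,r in zip(obs,f(s.x,True)): print(o[0],o[1],r.round(1))
g=lambda q:f([q[0],q[1],.055,q[2]])
for cam in 'TS':
    A=[o for o in obs if o[0]==cam]; B=obs; obs=A; print(cam,least_squares(g,[.54,.21,0.]).x.round(4)); obs=B
q=least_squares(g,[.54,.21,0.],loss='soft_l1').x; print('z fixed',q.round(4))
# blue stamp: top corners z=.044, tray corners z .028, in both views
st={'T':[(122,152),(168,130),(199,192),(153,222)],'S':[(349,130),(425,93),(459,131),(387,167)]}
for c,C,a in (('T',T,(4,370,170)),('S',S,(5,295,300))):
    P=np.array([onz(C,px(u,*a),.044) for u in st[c]]); print(c,P.mean(0).round(4),P[:,:2].round(4).tolist(),[np.linalg.norm(P[i]-P[(i+1)%4]).round(4) for i in range(4)])
    tr={'T':[(18,137),(370,26),(508,368),(142,487)],'S':[(42,177),(433,37),(668,357),(243,528)]}[c]
    P=np.array([onz(C,px(u,*a),.028) for u in tr]);print(' tray',P.mean(0).round(4),P[:,:2].round(3).tolist(),[np.linalg.norm(P[i]-P[(i+1)%4]).round(4) for i in range(4)])
E
```

```text
free z [ 0.5554  0.2077  0.0538 -0.0541]
T (40, 82, 51) [ 0.  -0.4]
T (40, -82, 51) [ 0.3 -0.7]
T (-40, -82, 51) [-0.5 -0.8]
T (-40, 82, 51) [ 0.3 -0.1]
S (40, 82, 51) [ 1.  -0.5]
S (-40, 82, 51) [-0.2  0.2]
S (40, -82, 51) [-0.   0.7]
S (-40, -82, 51) [-0.9  0.4]
T (25, 9, 85) [-0.6 -0.2]
T (25, -9, 85) [ 0.1 -0.2]
T (-25, -9, 85) [0.3 0.5]
T (-25, 9, 85) [ 0.2 -0.1]
T (0, 68, 57) [-0.3  0.6]
T (0, -68, 57) [-0.2  0.7]
S (0, -68, 57) [-0.2 -0.4]
S (0, 68, 57) [-0.2 -0.5]
S (0, -68, 0) [ 0.7 -0.4]
S (-25, -9, 85) [-1.2  1.1]
T [ 0.5551  0.2073 -0.0567]
S [ 0.5554  0.2065 -0.0491]
z fixed [ 0.5552  0.2073 -0.0542]
T [ 0.5886 -0.1853  0.044 ] [[0.6008, -0.1699], [0.6082, -0.192], [0.5782, -0.2009], [0.5673, -0.1783]] [np.float64(0.0233), np.float64(0.0313), np.float64(0.0251), np.float64(0.0346)]
 tray [ 0.5513 -0.2269  0.028 ] [[0.618, -0.128], [0.649, -0.296], [0.484, -0.327], [0.453, -0.157]] [np.float64(0.1715), np.float64(0.1679), np.float64(0.1729), np.float64(0.1676)]
S [ 0.5891 -0.1884  0.044 ] [[0.5688, -0.1831], [0.6022, -0.1729], [0.6083, -0.1939], [0.5769, -0.2037]] [np.float64(0.0349), np.float64(0.0219), np.float64(0.0329), np.float64(0.0221)]
 tray [ 0.5529 -0.2304  0.028 ] [[0.455, -0.163], [0.62, -0.133], [0.65, -0.298], [0.486, -0.328]] [np.float64(0.1679), np.float64(0.1683), np.float64(0.1668), np.float64(0.1675)]
```

```bash
cat >> h.py <<'E'
Q=np.array([.5552,.2075,.055,-.0535])
PZ=.0187
def quat(R): q=R.as_quat(); return [q[3],q[0],q[1],q[2]]
def toolR(approach,jaw):
    x=np.array(approach,float);x/=np.linalg.norm(x); y=np.array(jaw,float); y-=x*(x@y); y/=np.linalg.norm(y)
    return Ro.from_matrix(np.column_stack([x,y,np.cross(x,y)]))
def deckTool(q,jaw): # jaw 'x','-x','y','-y' of deck
    M=deckR(q[3]).as_matrix(); s=-1 if jaw[0]=='-' else 1
    return toolR(-M[:,2],s*M[:,0 if jaw[-1]=='x' else 1])
def downTool(yaw): return toolR([0,0,-1],[np.cos(yaw),np.sin(yaw),0])
E
python3 - <<'E'
from rig import *
from h import *
for j in ('y','-y','x','-x'):
    R=deckTool(Q,j)
    for h in (.046+.029-PZ,.046+.029-PZ+.09,.046+.029-PZ+.15,.02,.10,.14):
        p=deckP(Q,[0,0,h])[0]; s=solve_ik(p.tolist(),quat(R)); print(j,round(h,3),p.round(3),None if s is None else np.round(s,2))
for y in (.29,.29+np.pi):
    for z in (.025,.15,.2): s=solve_ik([.589,-.187,z],quat(downTool(y))); print('stamp',y,z,None if s is None else np.round(s,2))
for y in (np.pi/2,-np.pi/2):
    for z in (.013,.15): s=solve_ik([.532,.0015,z],quat(downTool(y+.0))); print('mat',y,z,None if s is None else np.round(s,2))
E
```

```text
y 0.056 [0.529 0.209 0.105] [ 0.51  0.22 -0.52  0.41 -0.25  0.51]
y 0.146 [0.487 0.211 0.184] [ 0.57  0.05 -0.47  0.64 -0.28  0.56]
y 0.206 [0.458 0.213 0.237] [ 0.61 -0.04 -0.42  0.8  -0.29  0.6 ]
y 0.02 [0.546 0.208 0.073] [ 0.49  0.29 -0.53  0.33 -0.25  0.49]
y 0.1 [0.508 0.21  0.143] [ 0.54  0.13 -0.5   0.52 -0.26  0.53]
y 0.14 [0.49  0.211 0.179] [ 0.56  0.06 -0.48  0.62 -0.27  0.56]
-y 0.056 [0.529 0.209 0.105] [ 0.51  0.22 -0.52  0.41 -0.25 -2.63]
-y 0.146 [0.487 0.211 0.184] [ 0.57  0.05 -0.47  0.64 -0.28 -2.58]
-y 0.206 [0.458 0.213 0.237] [ 0.61 -0.04 -0.42  0.8  -0.29 -2.54]
-y 0.02 [0.546 0.208 0.073] [ 0.49  0.29 -0.53  0.33 -0.25 -2.65]
-y 0.1 [0.508 0.21  0.143] [ 0.54  0.13 -0.5   0.52 -0.26 -2.61]
-y 0.14 [0.49  0.211 0.179] [ 0.56  0.06 -0.48  0.62 -0.27 -2.58]
x 0.056 [0.529 0.209 0.105] [ 0.51  0.22 -0.52  0.41 -0.25  2.08]
x 0.146 [0.487 0.211 0.184] [ 0.57  0.05 -0.47  0.64 -0.28  2.13]
x 0.206 [0.458 0.213 0.237] [ 0.61 -0.04 -0.42  0.8  -0.29  2.17]
x 0.02 [0.546 0.208 0.073] [ 0.49  0.29 -0.53  0.33 -0.25  2.06]
x 0.1 [0.508 0.21  0.143] [ 0.54  0.13 -0.5   0
[... 410 characters left out ...]
04]
-x 0.14 [0.49  0.211 0.179] [ 0.56  0.06 -0.48  0.62 -0.27 -1.01]
stamp 0.29 0.025 [-0.31  0.62  0.03  0.98  0.    0.97]
stamp 0.29 0.15 [-0.31  0.52  0.2   1.25  0.    0.97]
stamp 0.29 0.2 [-0.31  0.49  0.29  1.37  0.    0.97]
stamp 3.431592653589793 0.025 [-0.31  0.62  0.03  0.98  0.   -2.17]
stamp 3.431592653589793 0.15 [-0.31  0.52  0.2   1.25  0.   -2.17]
stamp 3.431592653589793 0.2 [-0.31  0.49  0.29  1.37  0.   -2.17]
mat 1.5707963267948966 0.013 [ 0.    0.5  -0.23  0.84  0.    0.  ]
mat 1.5707963267948966 0.15 [ 0.    0.35 -0.06  1.16  0.    0.  ]
mat -1.5707963267948966 0.013 [ 0.    0.5  -0.23  0.84  0.   -3.14]
mat -1.5707963267948966 0.15 [ 0.    0.35 -0.06  1.16  0.   -3.14]
```

Run:
```python
from rig import *
from h import *
R=deckTool(Q,'y')
goto(deckP(Q,[0,0,.19])[0].tolist(),quat(R)); 
wait(0.1)
c=get_calibration('wrist'); im=camera('wrist'); cv2.imwrite('pics/w1.png',im)
import json; json.dump({k:np.array(v).tolist() for k,v in c.items() if k!='name'},open('w1.json','w'))
print(c, current_clock(), current_tool_pos())
for l in ('rib','cover','seat'): print(l,place_of(l,'wrist')[:2])
```

```text
{'intrinsics': array([[371.64829954,   0.        , 322.7120705 ],
       [  0.        , 371.64829954, 237.57038674],
       [  0.        ,   0.        ,   1.        ]]), 'rvec': array([-1.82063411, -1.72810087, -0.68410128]), 'tvec': array([-0.23812964, -0.45587346,  0.00657009])} 3.1 [0.46615046 0.21324235 0.22291629]
rib [{'pixel': [321.5, 232.8], 'confidence': 0.84}]
cover [{'pixel': [322.4, 222.5], 'confidence': 0.82}, {'pixel': [14.6, 234.6], 'confidence': 0.53}]
seat []
```

View pics/w1.png

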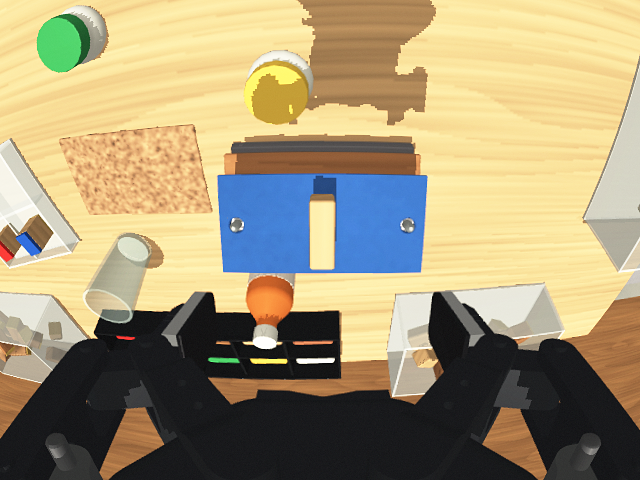

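The cover is square-on in the wrist view, with pins at (237,225) and (407,225) and the rib near (322,232). I'll zoom in for sub-pixel fitting.

Run:
```python
import cv2
im=cv2.imread('pics/w1.png'); cv2.imwrite('pics/w1c.png',cv2.resize(im[165:285,205:440],None,fx=3.4,fy=3.4,interpolation=cv2.INTER_CUBIC))
```

```text
(no output)
```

View pics/w1c.png

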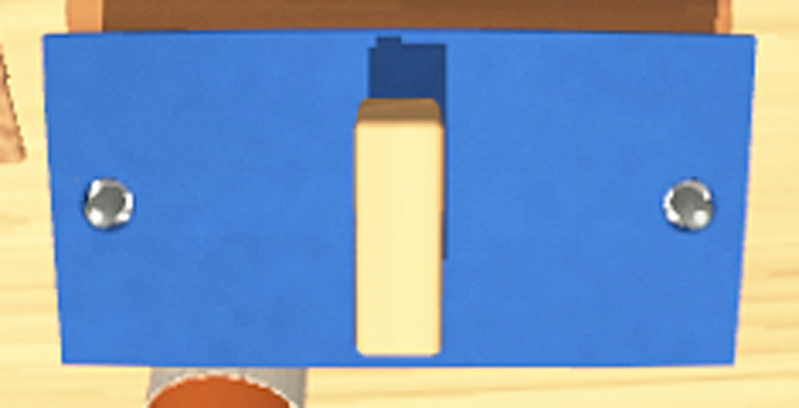

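```bash
cat >> h.py <<'E'
def projW(C,P):
    return cv2.fisheye.projectPoints(np.array(P,float).reshape(-1,1,3),C[1].reshape(3,1),C[2].reshape(3,1),C[0],np.zeros(4))[0].reshape(-1,2)
def rayW(C,px):
    x=(np.array(px)-C[0][:2,2])/C[0][0,0]; r=np.linalg.norm(x); R=cv2.Rodrigues(C[1])[0]
    d=np.r_[x/r*np.sin(r),np.cos(r)]; return -R.T@C[2],R.T@d
def onzW(C,px,z): o,d=rayW(C,px); return o+d*(z-o[2])/d[2]
def calf(fn):
    import json; c=json.load(open(fn)); return np.array(c["intrinsics"]),np.array(c["rvec"]).ravel(),np.array(c["tvec"]).ravel()
def px(u,k,x0,y0): return (np.array(u)+.5)/k-.5+[x0,y0]
E
python3 - <<'E'
from h import *
C=calf('w1.json')
ob=[((-40,-82,51),(43,35)),((-40,82,51),(755,36)),((40,82,51),(733,365)),((40,-82,51),(63,363)),((-25,-9,85),(357,122)),((-25,9,85),(442,122)),((25,9,85),(441,355)),((25,-9,85),(356,354))]
pn=[((0,-68,62),(106,203)),((0,68,62),(690.5,205))]
def fit(ob,zfix):
    P=np.array([o[0] for o in ob])/1e3; U=np.array([px(o[1],3.4,205,165) for o in ob])
    f=(lambda q:(projW(C,deckP([q[0],q[1],.055,q[2]],P))-U).ravel()) if zfix else (lambda q:(projW(C,deckP([q[0],q[1],q[3],q[2]],P))-U).ravel())
    s=least_squares(f,[.555,.2075,-.05]+([] if zfix else [.055])); return s.x.round(4), s.fun.reshape(-1,2).round(2)
print(fit(ob,0)); print(fit(ob,1)); print(fit(pn,1)); print(fit(ob+pn,0)[0])
E
```

```text
(array([ 0.5554,  0.2088, -0.0559,  0.0522]), array([[ 0.18, -0.01],
       [-0.08,  0.29],
       [-0.14, -0.22],
       [ 0.3 , -0.11],
       [-0.83, -0.46],
       [ 0.62, -0.39],
       [ 0.08,  0.35],
       [-0.09,  0.58]]))
(array([ 0.5531,  0.2089, -0.0559]), array([[-1.09, -0.47],
       [ 1.2 , -0.16],
       [ 0.98,  0.45],
       [-0.83,  0.56],
       [-1.02, -0.66],
       [ 0.81, -0.59],
       [ 0.25,  1.11],
       [-0.26,  1.35]]))
(array([ 0.5504,  0.209 , -0.057 ]), array([[-4.01,  0.83],
       [ 4.01,  0.87]]))
[ 0.5562  0.2087 -0.0562  0.0505]
```

Run:
```python
import cv2,numpy as np
im=cv2.imread('pics/w1.png'); f=lambda x:cv2.resize(im[212:238,x-13:x+13],None,fx=15,fy=15,interpolation=cv2.INTER_NEAREST)
cv2.imwrite('pics/w1p.png',np.hstack([f(237),f(407)]))
```

```text
(no output)
```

View pics/w1p.png

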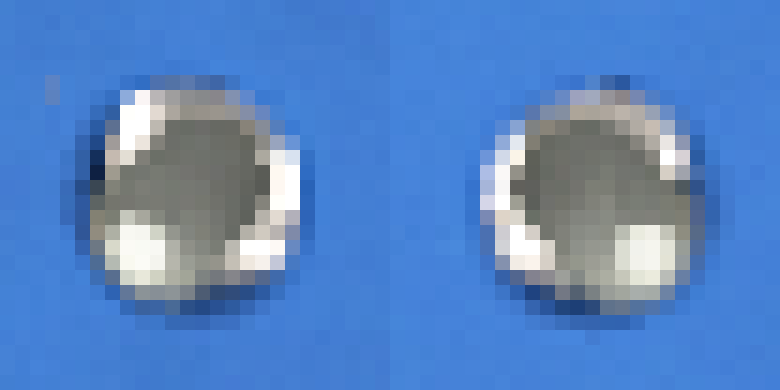

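Run:
```python
from h import *
C=calf('w1.json')
def fit(P,U):
    P=np.array(P)/1e3;U=np.array(U)
    n=deckR(-.055).as_matrix()[:,2]
    # shift along n free = camera depth error
    f=lambda q:(projW(C,deckP([q[0],q[1],.055,q[2]],P)+n*q[3])-U).ravel()
    s=least_squares(f,[.555,.2075,-.05,0]); return s.x.round(4), s.fun.round(2)
hol=[(0,-68,51),(0,68,51)];hu=[(236.5,224.5),(407.3,224.7)]
tip=[(0,-68,62),(0,68,62)];tu=[(232.8,228.2),(410.7,228)]
cor=[(-40,-82,51),(-40,82,51),(40,82,51),(40,-82,51)];cu=[px(u,3.4,205,165) for u in [(43,35),(755,36),(733,365),(63,363)]]
print(fit(cor,cu),fit(hol+cor,hu+cu)[0]); print(fit(hol,hu)); print(fit(tip,tu))
```

```text
(array([ 0.5538,  0.2089, -0.0554, -0.0026]), array([-0.12, -0.04,  0.04,  0.16,  0.  , -0.15,  0.07,  0.02])) [ 0.5537  0.2089 -0.0551 -0.0026]
(array([ 0.5536,  0.2089, -0.054 , -0.0025]), array([ 0., -0., -0., -0.]))
(array([ 0.5534,  0.2089, -0.0509, -0.0013]), array([ 0.,  0., -0.,  0.]))
```

```bash
sed -i 's/^Q=.*/Q=np.array([.5543,.2083,.055,-.0545])/' h.py
python3 - <<'E'
from rig import *
from h import *
R=deckTool(Q,'y')
goto(deckP(Q,[0,0,.13])[0].tolist(),quat(R))
print(np.round(current_contact_force(),2),np.round(current_ft_torque(),2))
print(move_l(deckP(Q,[0,0,.0563])[0].tolist(),feed=.08,contact_N=6))
a=np.array(current_contact_force());t=np.array(current_ft_torque());print(a.round(2),current_tool_pos())
grasp(50); wait(.2)
b=np.array(current_contact_force());M=deckR(Q[3]).as_matrix();print(current_finger_gap(),'df deck axes',(M.T@(b-a)).round(2),'dT',(M.T@(np.array(current_ft_torque())-t)).round(2),current_tool_pos(),current_clock())
cv2.imwrite('pics/w2.png',camera('wrist'))
E
```

```text
[-0.38 -1.12  0.33] [0.05 0.44 0.01]
False
[-0.21 -0.48  0.33] [0.52813615 0.20993905 0.10527309]
0.017175773677853112 df deck axes [-0.41 -1.17  5.17] dT [-0.14  0.21 -0.04] [0.52788751 0.20977083 0.10495042] 5.5
```

View pics/w2.png

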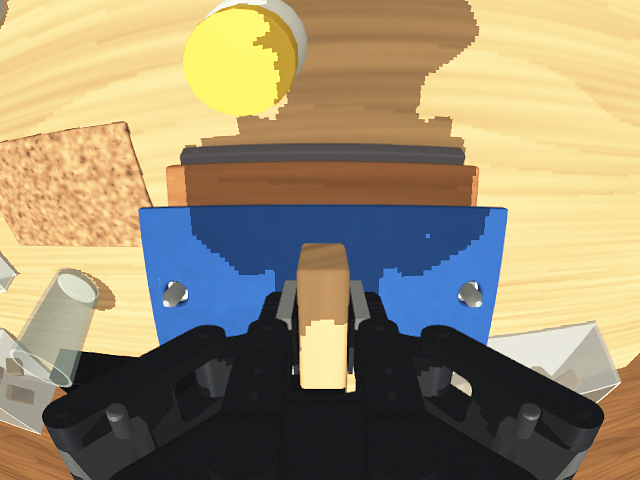

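Run:
```python
from rig import *
from h import *
T=cal('top'); P=np.array([onz(T,u,.003)[:2] for u in [(263.5,236.5),(356,231.5),(359,292.5),(265.5,294.5)]]); print(P.round(3).tolist(),P.mean(0))
d=P[0]-P[1]+P[3]-P[2]; yaw=np.arctan2(-d[0],d[1]); print('mat yaw',yaw)
R=deckTool(Q,'y')
h0=np.array(current_contact_force())
move_l(deckP(Q,[0,0,.0563+.05])[0].tolist(),quat(R),feed=.08)
print('gap',current_finger_gap(),(np.array(current_contact_force())-h0).round(2))
move_l(deckP(Q,[0,0,.19])[0].tolist(),quat(R),feed=.2)
c=P.mean(0)*.5+.5*np.array([.532,.0015])
Rm=downTool(np.pi/2+yaw)
goto([c[0],c[1],.12],quat(Rm)); 
print(current_finger_gap(),np.round(current_contact_force(),2),current_clock(),c)
cv2.imwrite('pics/s2.png',camera('side')); cv2.imwrite('pics/t2.png',camera('top'))
import json; json.dump(dict(c=c.tolist(),yaw=float(yaw)),open('mat.json','w'))
```

```text
[[0.59, 0.08], [0.577, -0.09], [0.464, -0.079], [0.482, 0.089]] [5.28259372e-01 3.91453420e-05]
mat yaw -0.09108146788293067
gap 0.017317748937652734 [ 4.39  0.29 -7.4 ]
0.017593814774322248 [-0.22  0.12 -0.21] 7.8667 [0.53012969 0.00076957]
```

View pics/s2.png

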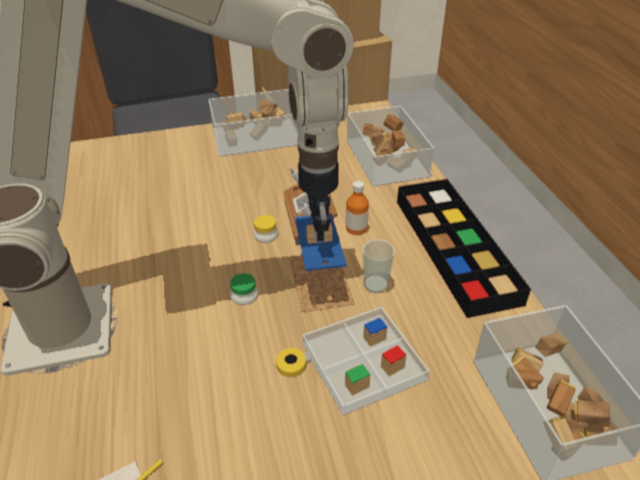

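View pics/t2.png

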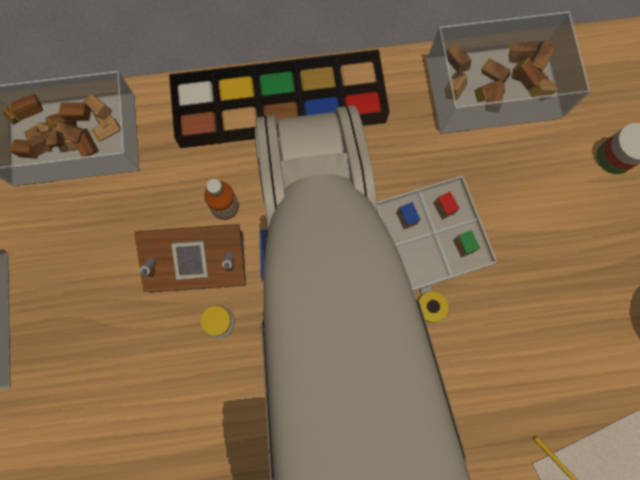

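Side view: cover is held level over the mat at (322,250), and the rack is bare with its white bay visible at (190,260) in the top view. I'll set the cover down.

Run:
```python
from rig import *
from h import *
import json; m=json.load(open('mat.json')); c=m['c']
move_l([c[0],c[1],.03],feed=.15); wait(.1)
f0=np.array(current_contact_force())
hit=move_l([c[0],c[1],.009],feed=.02,contact_N=3)
p=np.array(current_tool_pos()); print(hit,p,(np.array(current_contact_force())-f0).round(2))
m['rel']=p.tolist(); json.dump(m,open('mat.json','w'))
ungrasp(); print(current_tool_pos(),current_finger_gap())
move_l([p[0],p[1],p[2]+.08],feed=.2)
w=get_calibration('wrist'); json.dump({k:np.array(v).tolist() for k,v in w.items()},open('w3.json','w')); cv2.imwrite('pics/w3.png',camera('wrist')); print(current_clock())
```

```text
True [0.52995984 0.0007386  0.01406599] [ 1.1  -1.47  5.83]
[0.52885731 0.00073141 0.01323139] 0.08544562065004783
10.85
```

View pics/w3.png

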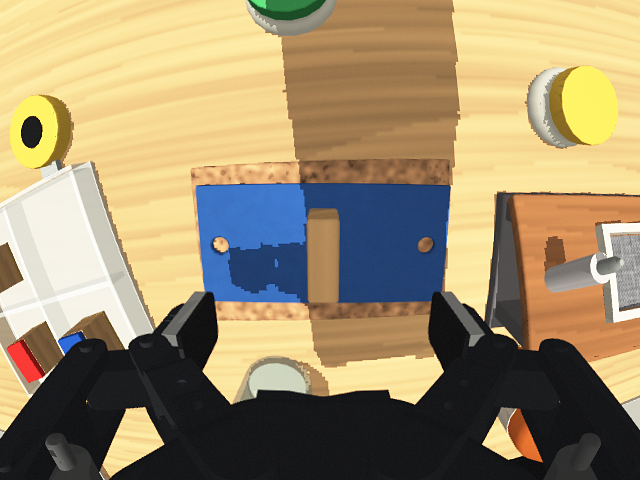

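The cover lies flat on the mat, holes at (220,244) and (425,244). Next is the blue stamp.

```bash
python3 - <<'E'
from rig import *
from h import *
import json
goto([.589,-.187,.15],quat(downTool(.29))); wait(.1)
w=get_calibration('wrist'); json.dump({k:np.array(v).tolist() for k,v in w.items()},open('w4.json','w')); im=camera('wrist'); cv2.imwrite('pics/w4.png',im); print(current_clock(),current_tool_pos())
print(place_of('stamp_blue','wrist')[:2])
E
python3 -c "
import cv2
im=cv2.imread('pics/w4.png');cv2.imwrite('pics/w4c.png',cv2.resize(im[120:320,200:460],None,fx=3,fy=3,interpolation=cv2.INTER_CUBIC))"
```

```text
11.85 [ 0.58837106 -0.18525918  0.14895326]
[{'pixel': [326.8, 225.3], 'confidence': 0.72}]
```

View pics/w4.png

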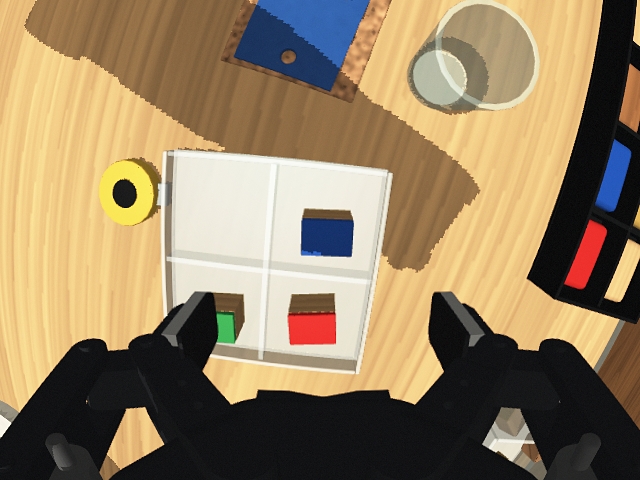

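View pics/w4c.png

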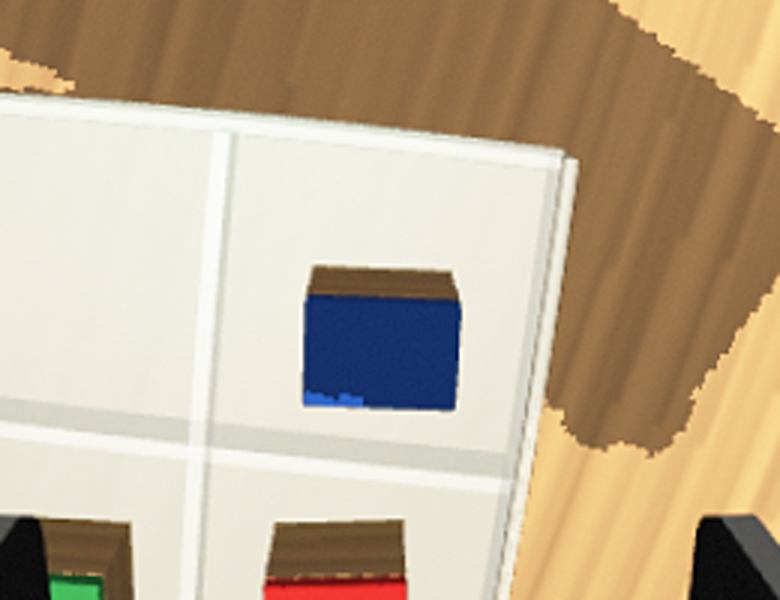

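Run:
```python
from rig import *
from h import *
C=calf('w4.json')
P=np.array([onzW(C,px(u,3,200,120),.044) for u in [(307,294),(461,297),(455,410),(303,406)]])
print(P[:,:2].round(4).tolist(),P.mean(0),[np.linalg.norm(P[i]-P[(i+1)%4]).round(4) for i in range(4)])
d=P[1]-P[0]+P[2]-P[3]; print('yaw',np.arctan2(d[1],d[0]))
print(current_tool_pos(),current_joint_positions(), solve_ik([.589,-.187,.15],quat(downTool(.29))))
W=np.array([onzW(C,px(u,3,200,120),.028) for u in [(222,132),(560,155),(505,484),(198,455)]]); print('walls',W.round(4)[:,:2].tolist())
```

```text
[[0.5694, -0.1756], [0.603, -0.1662], [0.61, -0.1921], [0.5759, -0.2014]] [ 0.58956514 -0.18384695  0.044     ] [np.float64(0.0348), np.float64(0.0269), np.float64(0.0353), np.float64(0.0266)]
yaw 0.27012630674510946
[ 0.58857443 -0.18529199  0.14925124] [-3.05093550e-01  5.16686931e-01  1.96882511e-01  1.25274336e+00
  2.05634587e-04  9.72865041e-01] [-0.30742195  0.51664887  0.1988224   1.25296986  0.          0.97337437]
walls [[0.5393, -0.1473], [0.6173, -0.1293], [0.6311, -0.2119], [0.5544, -0.227]]
```

```bash
cat >> h.py <<'E'
def servo_l(p,R,feed=.1,it=2,tol=.0006):
    """line move then trim the command so that the measured TCP is at p"""
    from rig import move_l,current_tool_pos,wait
    p=np.array(p,float); cmd=p.copy(); move_l(cmd.tolist(),quat(R),feed=feed)
    for _ in range(it):
        wait(.1); e=p-np.array(current_tool_pos())
        if np.linalg.norm(e)<tol: break
        cmd=cmd+e; move_l(cmd.tolist(),quat(R),feed=.02)
    return cmd,(p-np.array(current_tool_pos()))*1e3
E
python3 - <<'E'
from rig import *
from h import *
R=downTool(.275); s=[.5893,-.185]
move_l([*s,.07],quat(R),feed=.15)
print(servo_l([*s,.040],R,.1))
print(servo_l([*s,.0255],R,.05))
f0=np.array(current_contact_force())
grasp(40); wait(.2); print(current_finger_gap(),current_tool_pos(),(np.array(current_contact_force())-f0).round(2),current_clock())
cv2.imwrite('pics/w5.png',camera('wrist'))
E
```

```text
(array([ 0.5891776 , -0.18495433,  0.03975198]), array([-0.00597033, -0.00395408,  0.1363292 ]))
(array([ 0.5893, -0.185 ,  0.0255]), array([-0.03303331,  0.01232241,  0.06599525]))
0.035327050285064526 [ 0.58966123 -0.1850918   0.02591146] [ 1.36 -1.03  3.11] 14.9833
```

View pics/w5.png

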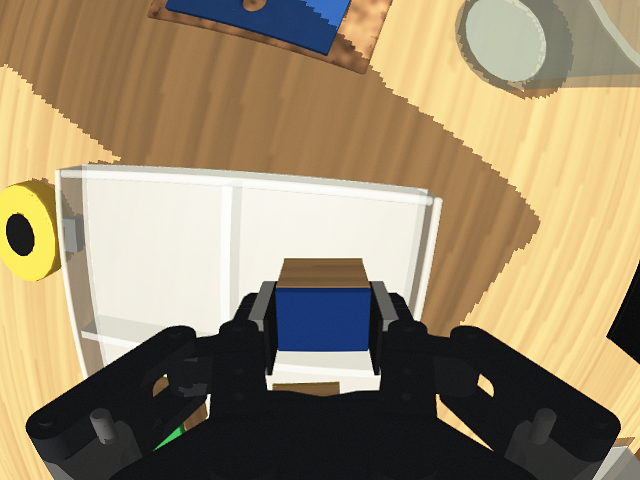

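Run:
```python
from rig import *
from h import *
import json
move_l([.5893,-.185,.16],feed=.2)
R=deckTool(Q,'x')
goto(deckP(Q,[0,0,.15])[0].tolist(),quat(R))
print(servo_l(deckP(Q,[0,0,.055])[0],R,.12), current_finger_gap())
cv2.imwrite('pics/s6.png',camera('side'));
w=get_calibration('wrist'); json.dump({k:np.array(v).tolist() for k,v in w.items()},open('w6.json','w'));cv2.imwrite('pics/w6.png',camera('wrist')); print(current_clock())
s=cv2.imread('pics/s6.png'); cv2.imwrite('pics/s6c.png',cv2.resize(s[130:260,240:380],None,fx=4.5,fy=4.5,interpolation=cv2.INTER_CUBIC))
```

```text
(array([0.52853146, 0.20959159, 0.10328125]), array([-0.1464681 ,  0.02345416,  0.12995775])) 0.0351157685700453
19.1333
```

View pics/s6c.png

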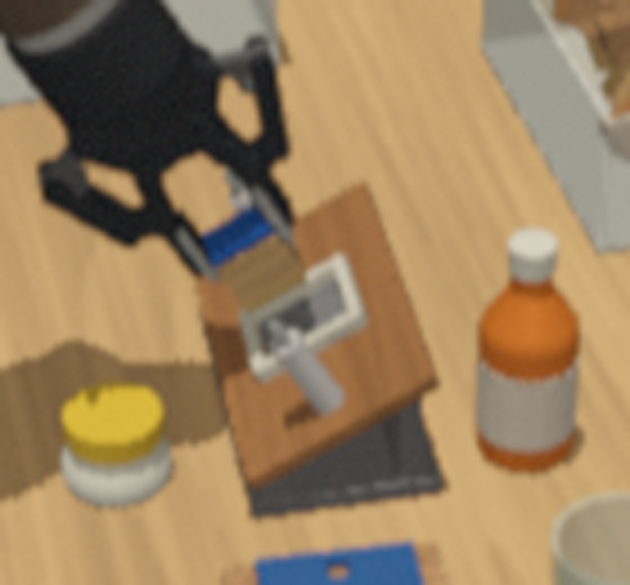

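View pics/w6.png

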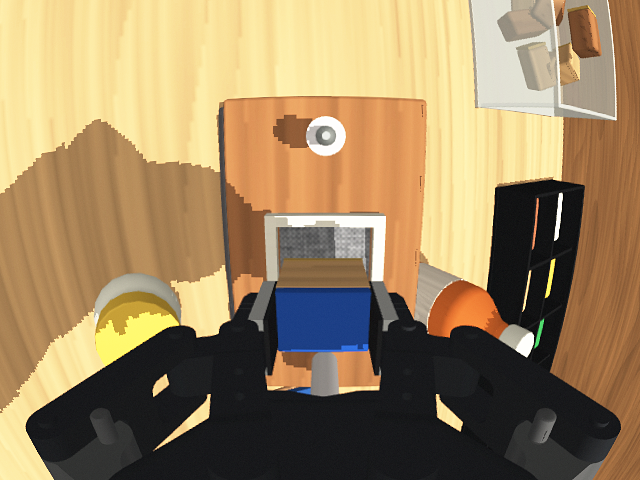

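Stamp is aligned above the bay (stamp column ~322, bay centre ~325). Lowering it until contact.

Run:
```python
from rig import *
from h import *
import json
C=calf('w6.json')
for P in ((0,68,62),(0,68,46),(32,27,8),(-32,27,8)): print(P,projW(C,deckP(Q,np.array(P)/1e3)))
R=deckTool(Q,'x')
f0=np.array(current_contact_force())
print(move_l(deckP(Q,[0,0,.030])[0].tolist(),quat(R),feed=.06,contact_N=6)); 
hit=move_l(deckP(Q,[0,0,.0165])[0].tolist(),quat(R),feed=.02,contact_N=3)
p=np.array(current_tool_pos()); print(hit,deckR(Q[3]).inv().apply(p-Q[:3]).round(4),(np.array(current_contact_force())-f0).round(2))
ungrasp(); wait(.1)
move_l(deckP(Q,[0,0,.13])[0].tolist(),quat(R),feed=.15); print(current_clock(),current_finger_gap())
w=get_calibration('wrist'); json.dump({k:np.array(v).tolist() for k,v in w.items()},open('w7.json','w'));cv2.imwrite('pics/w7.png',camera('wrist'))
s=camera('side'); cv2.imwrite('pics/s7c.png',cv2.resize(s[130:260,240:380],None,fx=4.5,fy=4.5,interpolation=cv2.INTER_CUBIC))
```

```text
(0, 68, 62) [[326.83116762 136.30371301]]
(0, 68, 46) [[326.41456828 136.58836174]]
(32, 27, 8) [[386.551917   216.78818839]]
(-32, 27, 8) [[264.46874965 216.70123273]]
False
True [0.0002 0.0002 0.0213] [-1.85 -1.07  4.36]
21.7083 0.08510963407880708
```

View pics/s7c.png

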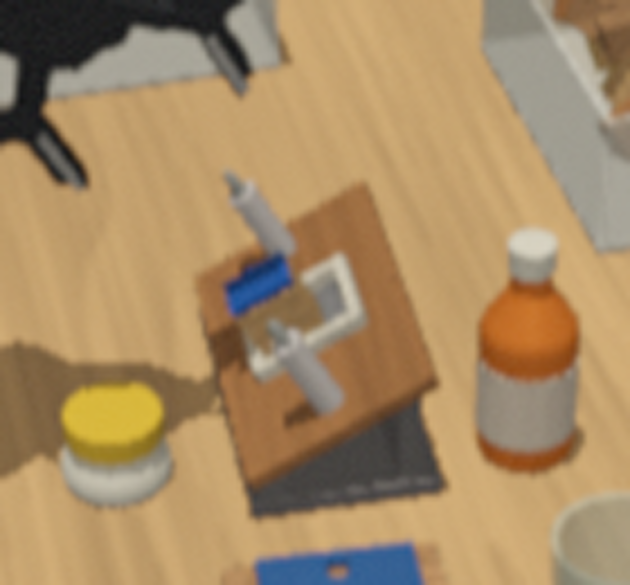

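View pics/w7.png

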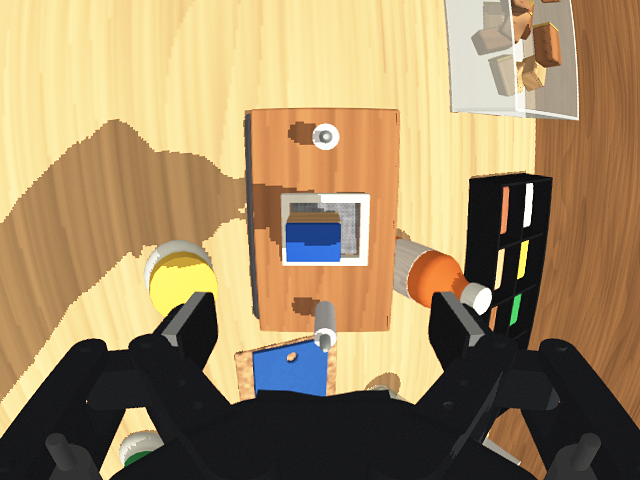

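Run:
```python
from h import *
import cv2
im=cv2.imread('pics/w7.png'); cv2.imwrite('pics/w7c.png',cv2.resize(im[110:360,240:410],None,fx=3.2,fy=2.4,interpolation=cv2.INTER_CUBIC)) if 0 else cv2.imwrite('pics/w7c.png',cv2.resize(im[180:360,260:390],None,fx=3.3,fy=3.3,interpolation=cv2.INTER_CUBIC))
C=calf('w7.json'); R=deckR(Q[3])
def ond(u,h):
    o,d=rayW(C,u); o=R.inv().apply(o-Q[:3]); d=R.inv().apply(d); return (o+d*(h-o[2])/d[2])*1e3
for u in [(287,222),(340,222),(340,262),(287,261)]: print(ond(u,.04).round(1))
for u in [(289,211),(340,212)]: print('base?',ond(u,.0).round(1))
for u in [(282,194),(369,194),(369,265),(283,265)]: print('rim',ond(u,.008).round(1))
for u in [(326,136),(326,345)]: print('pin',ond(u,.062).round(1))
```

```text
[-24.9  14.2  40. ]
[ 9.  14.2 40. ]
[  9.4 -12.8  40. ]
[-25.6 -12.2  40. ]
base? [-27.3  13.5   0. ]
base? [10.8 12.8  0. ]
rim [-31.3  27.6   8. ]
rim [31.2 27.7  8. ]
rim [ 32.9 -26.3   8. ]
rim [-32.  -26.3   8. ]
pin [-0.2 68.5 62. ]
pin [  0.2 -63.1  62. ]
```

View pics/w7c.png

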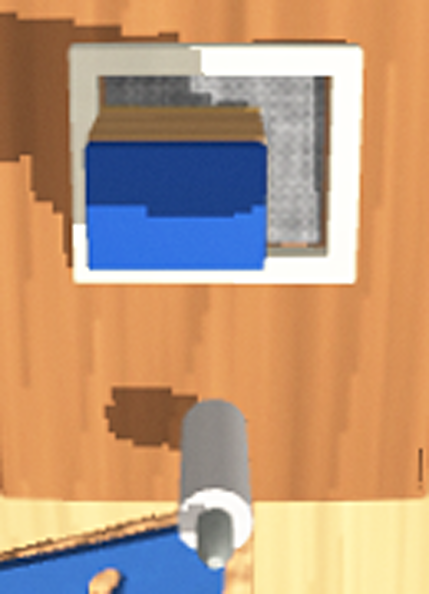

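Run:
```python
from rig import *
from h import *
import json
m=json.load(open('mat.json'))
print(deckR(Q[3]).inv().apply(np.array([0.52788751,0.20977083,0.10495042])-Q[:3])*1e3)
R=downTool(np.pi/2+m['yaw'])
move_l(deckP(Q,[0,0,.17])[0].tolist(),feed=.2)
goto([.5297,.0007,.13],quat(R)); print(servo_l([.5297,.0007,.13],R))
w=get_calibration('wrist'); json.dump({k:np.array(v).tolist() for k,v in w.items()},open('w8.json','w'));cv2.imwrite('pics/w8.png',camera('wrist')); print(current_clock())
im=cv2.imread('pics/w8.png'); cv2.imwrite('pics/w8c.png',cv2.resize(im[165:285,205:440],None,fx=3.4,fy=3.4,interpolation=cv2.INTER_CUBIC))
```

```text
[9.33408155e-02 2.98779663e-02 5.65227195e+01]
(array([0.5297, 0.0007, 0.13  ]), array([-0.00196179, -0.2758388 , -0.19605048]))
24.35
```

View pics/w8c.png

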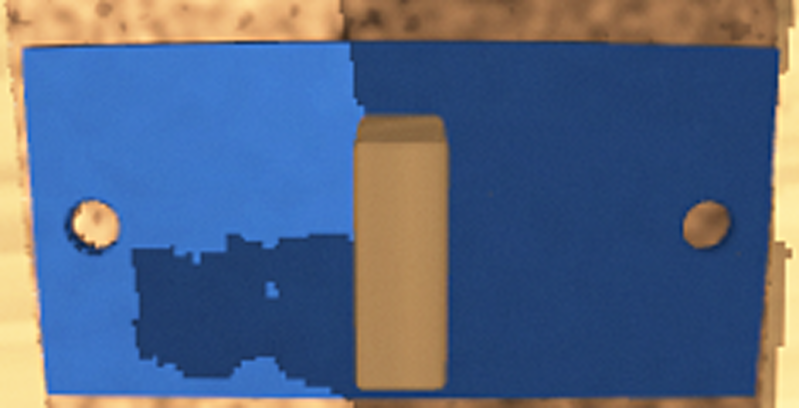

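Run:
```python
from h import *
import json
m=json.load(open('mat.json'))
def fit(fn,P,U,base,z0,n):
    C=calf(fn);P=np.array(P)/1e3
    f=lambda q:(projW(C,(Ro.from_euler('z',q[2])*base).apply(P)+[q[0],q[1],z0]+n*q[3])-U).ravel()
    s=least_squares(f,[.53,.1,-.05,0]);return s
P=[(-40,-82,5),(-40,82,5),(40,82,5),(40,-82,5),(0,-68,5),(0,68,5)]
U=[px(u,3.4,205,165) for u in [(23,46),(779,46),(757,395),(48,394),(94,224),(707,223)]]
s=fit('w8.json',P,U,Ro.identity(),.003,np.array([0,0,1.]));print('mat cover',s.x.round(4),s.fun.round(2),m)
```

```text
mat cover [ 0.5292  0.0018 -0.0896 -0.0015] [-0.13  0.16  0.24  0.02 -0.57 -0.78 -0.06 -0.37 -0.16  0.35  0.63  0.53] {'c': [0.5301296861856527, 0.0007695726709936329], 'yaw': -0.09108146788293067, 'rel': [0.5299598358394555, 0.0007386032095128668, 0.014065988505412602]}
```

Run:
```python
from rig import *
from h import *
import json
R=downTool(np.pi/2-.0905)
move_l([.5297,.0007,.05],quat(R),feed=.15)
print(servo_l([.5297,.0007,.0138],R,.06))
grasp(50); wait(.2); print(current_finger_gap(),current_tool_pos())
move_l([.5297,.0007,.13],quat(R),feed=.15)
Rd=deckTool(Q,'y')
goto(deckP(Q,[0,0,.17])[0].tolist(),quat(Rd))
print(servo_l(deckP(Q,[0,0,.0563+.024])[0],Rd,.12))
q=current_eef_rot(); print('ang err',(Rd.inv()*Ro.from_quat([q[1],q[2],q[3],q[0]])).as_rotvec().round(4),current_finger_gap(),current_clock())
w=get_calibration('wrist'); json.dump({k:np.array(v).tolist() for k,v in w.items()},open('w9.json','w'));cv2.imwrite('pics/w9.png',camera('wrist'))
s=camera('side'); cv2.imwrite('pics/s9c.png',cv2.resize(s[130:260,240:380],None,fx=4.5,fy=4.5,interpolation=cv2.INTER_CUBIC))
```

```text
(array([0.5297, 0.0007, 0.0138]), array([-0.38762299, -0.02507329, -0.32082326]))
0.017418046305008223 [0.52995892 0.000707   0.01400897]
(array([0.51669873, 0.21016016, 0.12559075]), array([-0.15212891,  0.08725302,  0.17460367]))
ang err [ 0.     -0.0002  0.0002] 0.017252144632193107 30.1583
```

View pics/s9c.png

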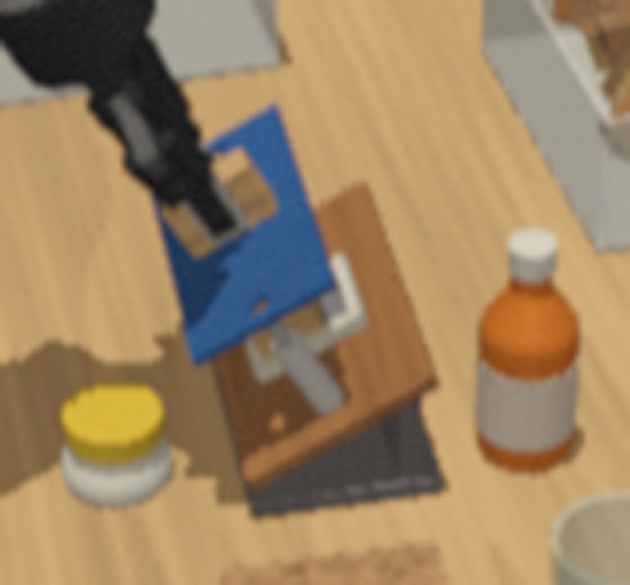

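View pics/w9.png

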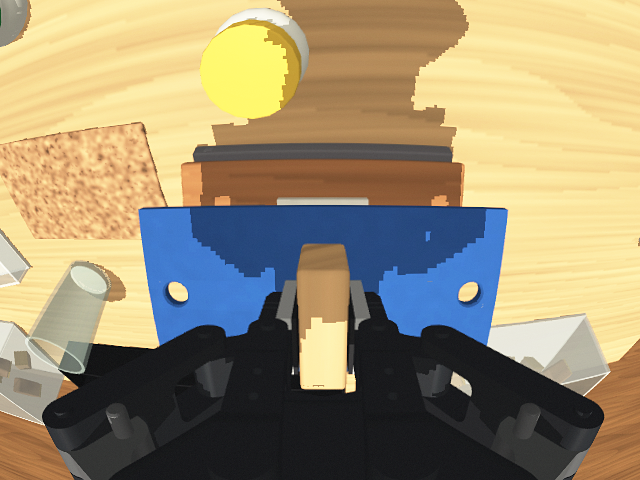

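The cover sits in the hand exactly as at first grasp (edge (140,208)–(507,208), same as before). Lowering it onto the pins under force guard.

Run:
```python
from rig import *
from h import *
Rd=deckTool(Q,'y'); M=deckR(Q[3]).as_matrix()
f0=np.array(current_contact_force())
def rep(t):
    print(t,(M.T@(np.array(current_tool_pos())-Q[:3])*1e3).round(2),(M.T@(np.array(current_contact_force())-f0)).round(2))
for h in (.0563+.012,.0563+.006,.0563+.001,.0563-.001):
    hit=move_l(deckP(Q,[0,0,h])[0].tolist(),quat(Rd),feed=.03,contact_N=8); rep((h,hit))
    if hit: break
print(current_clock())
cv2.imwrite('pics/w10.png',camera('wrist'))
s=camera('side'); cv2.imwrite('pics/s10c.png',cv2.resize(s[130:260,240:380],None,fx=4.5,fy=4.5,interpolation=cv2.INTER_CUBIC))
```

```text
(0.0683, False) [-0.28 -0.15 68.  ] [-0.6   0.63  0.1 ]
(0.0623, False) [-0.26 -0.14 62.08] [-0.3   0.55  0.35]
(0.057300000000000004, False) [-0.24 -0.16 57.06] [-0.19  0.96 -0.02]
(0.0553, False) [ 0.16  0.06 56.43] [-3.08 -1.2  12.86]
31.7167
```

View pics/s10c.png

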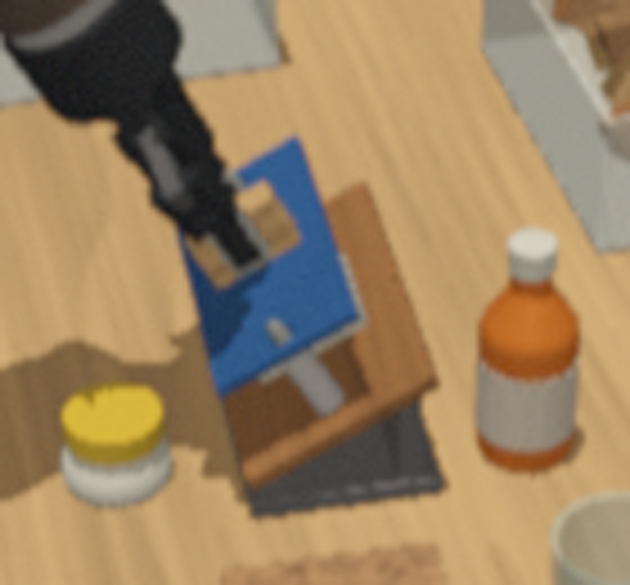

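View pics/w10.png

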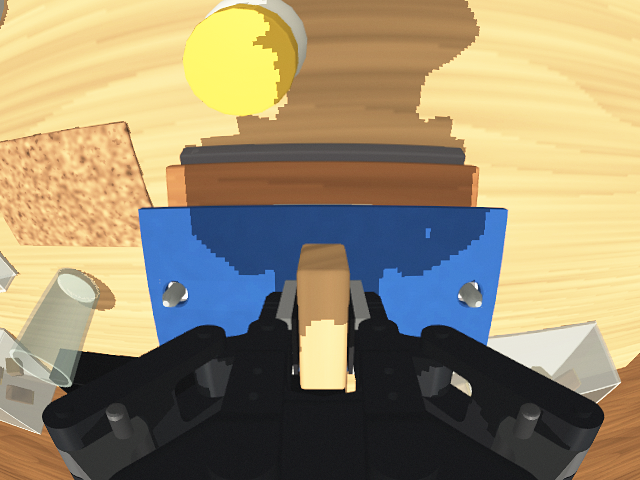

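Both pins protrude through the holes and the tool is at 56.4 mm, against 56.5 mm at the first grasp, so the cover is seated. Releasing, retreating and checking.

Run:
```python
from rig import *
from h import *
import json
Rd=deckTool(Q,'y')
ungrasp(); wait(.2)
move_l(deckP(Q,[0,0,.19])[0].tolist(),quat(Rd),feed=.12); wait(.2)
w=get_calibration('wrist'); json.dump({k:np.array(v).tolist() for k,v in w.items()},open('w11.json','w'));cv2.imwrite('pics/w11.png',camera('wrist'))
im=cv2.imread('pics/w11.png'); cv2.imwrite('pics/w11c.png',cv2.resize(im[165:285,205:440],None,fx=3.4,fy=3.4,interpolation=cv2.INTER_CUBIC))
s=camera('side'); cv2.imwrite('pics/s11.png',s); cv2.imwrite('pics/s11c.png',cv2.resize(s[130:260,240:380],None,fx=4.5,fy=4.5,interpolation=cv2.INTER_CUBIC)); print(current_clock(),current_finger_gap(),current_tool_pos())
```

```text
34.2583 0.08529719870137965 [0.46521427 0.21300294 0.22226307]
```

View pics/w11c.png

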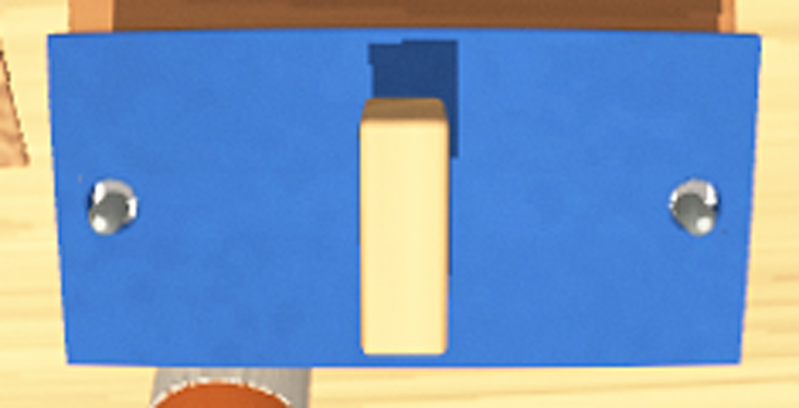

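View pics/s11.png

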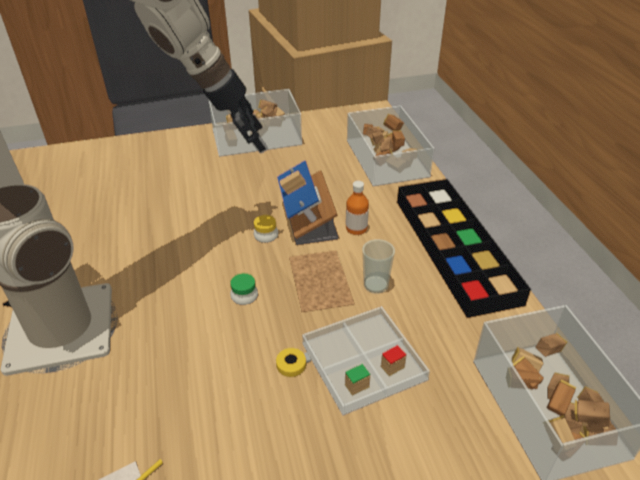

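View pics/s11c.png

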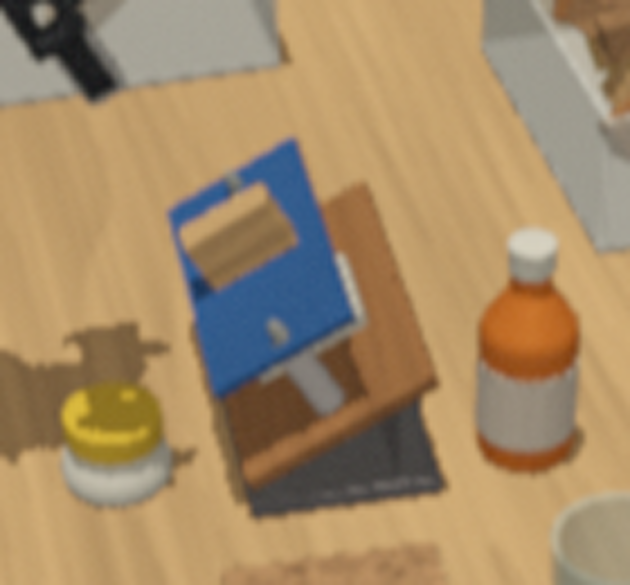

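Run:
```python
from h import *
C=calf('w11.json');n=deckR(-.055).as_matrix()[:,2]
P=np.array([(-40,-82,51),(-40,82,51),(40,82,51),(40,-82,51)])/1e3;U=np.array([px(u,3.4,205,165) for u in [(48,34),(761,36),(740,364),(69,363)]])
f=lambda q:(projW(C,deckP([q[0],q[1],.055,q[2]],P)+n*q[3])-U).ravel()
s=least_squares(f,[.555,.2075,-.05,0]);print(s.x.round(4),s.fun.round(2))
from rig import *
close_job(); print(current_clock())
```

```text
[ 0.5518  0.2096 -0.0557 -0.0036] [ 0.06  0.08  0.14 -0.11 -0.16  0.   -0.05  0.01]
the job is handed in; nothing more can be done
the job is handed in; nothing more can be done
```

The job is done and handed in; the clock read 34.3 s at the last reading, before hand-in. I lifted the cover off the pins and set it on the mat, stood the blue stamp in the bay, and put the cover back on both pins.

**Last checks:**
- **Stamp:** after I let go it slid down the slope to the bay's front rim, about 8 mm from centre in x and 1 mm in y (14 mm allowed). It was upright and landed at the expected height.
- **Cover:** the tool stopped within 0.1 mm of its height at the first grasp, and both pins show through the holes. After release the cover slid about 2 mm down the slope, using up the play in its holes.
- **Cover height:** the wrist-camera fit put the cover about 1 mm lower along the deck normal than the same fit before the start. I put this down to calibration and pixel error, and there was no sign of tilt.
- **Everything else:** in the final side picture the pots, tape, bottle, tumbler and the other two stamps stand where they were. That is by eye; I did not measure them. The gripper was clear of everything at hand-in.

**Disagreements between measurements:**
- The camera estimates of the rack position differed by about 1.5 mm, so I averaged them. The wrist camera also read depth about 2.6 mm off.
- The views of the blue stamp differed by up to 4.5 mm.

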